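# Unhook a spare-part pack from its upturned display peg and stand it in the job rack

## Task

Take the wider of the two hanging spare-part packs off its display peg, gently: slide it out along the peg and lift its hang tab over the peg's upturned tip without forcing or bending the peg. Then lower it softly into the empty bay of the grey job rack, so that it stands upright on the bay's floor. Leave the slim pack hanging on its peg and the boxed spare standing in the other bay.

Things in the scene. Friction and masses are not known exactly. Their poses are not given: they have to be found in the camera images.
- wide_pack_centre (a point): Centre of the wide pack (the one to take), half-way up: 72.5 mm from its bottom and top. x across its thickness (along the peg while it hangs), y along its width, z up; same front and back. Clear shell 24 mm thick, 90 mm wide, 88 mm tall, round black knob inside; above it a white hang tab 60 mm wide whose upper 32 mm are a stiff grip strip 8 mm thick. 0.10 to 0.20 kg.
- wide_pack_opening (a point): Middle of the opening in the wide pack's hang tab, 28.5 mm above the pack's centre. The opening is 26 mm wide (y) and 14 mm high (z) in a web 4 mm thick; the grip strip begins 12 mm above this point. The pack hangs with the opening's upper edge on the peg.
- slim_pack_centre (a point): Centre of the slim pack, half-way up: same height and same hang tab as the wide pack, but its shell is 60 mm wide and 16 mm thick. It hangs on the other peg and stays there.
- stand: Dark steel spares stand, fixed. Origin on the table below the middle of its rail's front face; x points backward (pegs stick out to -x), y along the rail. Rail 290 mm long, 24 mm tall, its middle 135 mm up; legs at its ends; base plate 8 mm thick, x -150 to +40 mm. The packs hang 51 to 57 mm out from the rail face; which is on which peg varies. Over 12 N on a peg bends it: failure.
- peg_root0 (a point): Where one peg's axis leaves the rail face, at y = -60 mm of the stand; stand's axes. Both pegs alike: steel, 5 mm diameter, straight and level toward -x (12 mm collar on the first 16 mm), then bent up at 45 degrees; the bent tip goes 18 mm further out and 18 mm up. The bend is 100 to 160 mm out: stiff telescopic pegs, set by hand, not reported; find it by feel or sight.
- peg_root1 (a point): The same point of the other peg, at y = +60 mm of the stand. On a peg's straight part a pack has 9 mm of up-and-down play, on the bent tip only about 3 mm: pushed outward without rising it jams on the tip, lifted too far its opening's lower edge catches under the peg.
- bay (a point): Middle of the floor of the empty bay of the grey sheet-metal job rack (fixed), 4 mm above the table. x across the bay: 47 mm clear between walls; y along it: 116 mm clear. Walls 4 mm thick, rims 56 mm (divider 48 mm) above this floor. The other bay lies toward +x, its middle 51 mm away. The pack goes in with its thickness along this x, either way round.
- boxed_spare_c (a point): Centre of the boxed spare standing in the other bay, a plain cardboard box 30 by 75 by 85 mm tall; stays where it is.

How it is judged:
By the outcome, as a careful person would: the job done as asked, in the order asked, and still so for the second after the job is handed in, with the robot touching nothing.
It also fails if it takes over 72 s, if anything falls off the work surface, if the arm or the gripper's body presses on something with over 40 N, if the wrist force passes 120 N, or if a joint passes its speed limit or range.

## Robot

A 6-joint arm with a two-finger parallel gripper is mounted at the origin on the work surface. World frame = base frame: x ahead of the robot, y to its left, z up, the work surface at z = 0. Lengths are in mm, angles in rad, forces in N, time in s.
With the tool pointing down it reaches from about 275 to 750 mm from the base axis. Payload 10.2 kg.
Tool frame: the origin (TCP) lies between the finger pads; the fingertips stand 17 mm ahead of it and the grasp point (between the pads) lies 2 mm behind it; z points along the fingers, y is the line along which they close (so a half turn about z gives the same grasp; the last joint's range is limited). The gripper opens to 85 mm and grips with 20 to 120 N. Pads are 22 mm wide; open, the fingers measure 114 mm over their backs; the gripper's body (76 mm by 85 mm) begins 54 mm behind the grasp point. The pads swing forward as they close: fully open they stand 13 mm farther back than shut.
Start: joints at [-1.506, 0.313, 1.498, -0, 1.331, -0.223], TCP at [149.005, -503.417, 248.294] pointing down, gripper open.
Joint ranges: [-2.94, 2.94], [-0.97, 2.17], [0.19, 2.56], [-1.23, 4.37], [0.02, 3.11], [-2.88, 2.88]. Speed limits (rad/s): [2.39, 2.39, 3.01, 3.14, 3.14, 3.14].

## Interface

Orientations are given as a unit quaternion [w, x, y, z].
In Python, from rig import * gives the robot as it stands.
- The arm moves only by the tool step_arm, never from a script. Its argument "commands" is text: rows parted by semicolons, each of 7 numbers parted by spaces: the opening, from 0 (shut) to 1 (fully open), then the shift along the tool's x, y, z in cm, then the turn, a rotation vector about the tool's x, y, z in rad. In form: hand x y z rx ry rz; .... A call has 1 to 20 rows; each row is the pose to reach, as a shift and turn from the pose commanded when the call began, along the tool's axes at that moment; what a row does not reach only later rows make up. A row lasts 1/12 s, in which the tool goes at most 41.7 mm and 7.16 degrees, less where a joint would pass 70% of its speed; a pose out of reach is approached as far as the arm can. A call with a gripper value outside its range is refused whole. The fingers move at their own pace and stop on an object; "newtons" is the grip in N (left out, the last holds). Time passes only in rows, so rows that repeat a pose let the fingers close. It gives the time, the measured TCP pose, the force, the opening and the grip force at its end, in the units of the state.
- sense(): the state, without advancing time (a new reading comes with each control period).
- capture(name): name is "scene" or "top" or "wrist"; returns the picture (480x640x3 uint8, red, green, blue); there is no depth.
- camera_model(name): a dict with "mtx" (3x3 intrinsics, pixels), "eye" and "rotation" of the camera in the world. Camera axes: x right, y down, z forward; pixel columns grow to the right and rows downward; lengths in mm; the calibration is good to about 2 mm. A picture is of the moment at which its call begins: read the wrist's pose just before it. camera_model takes no time and is no camera call; for the wrist camera it gives the pose at the moment of the call.
- finish_job(): hands the job in; it is judged then, once.
Trained networks look in the newest picture that a camera, given by its name, has taken for a name from the list of things; names that differ only in an ending like _2 or _b are one class to them, and where a whole thing is asked for, a point or a joint stands for the part that bears it (a point fixed in the world has none). Each returns a list of dicts, best first, with "score" (0 to 1); they miss things now and then, are a little off and sometimes report something else, mostly with a low value. They report only what shows in the picture. A call takes as long as a camera call.
- search_frame(camera, label): "rect" ([centre column, centre row, width, height] in pixels, round what is visible of it).
- trace(camera, label): "mask" (480x640 bool, what is visible of it) and "rect" ([centre column, centre row, width, height] in pixels, round what is visible of it).
- spot_point(camera, label): "xy" ([column, row] in pixels: a listed point, or the origin of a listed thing).
The state is a dict: "time_s": time; "joints": joint angles; "dq": joint speeds; "tau": joint torques, N m; "eef_pos": TCP position; "ee_rot": TCP orientation; "force": force on the tool from outside, world axes, zero at the start; "wrist_torque": the same for the moment, N m; "grip_width": opening from 0.0 (shut) to 1.0 (fully open); "grip_force": force on a finger pad.
Only numpy, scipy, OpenCV 4.12 (cv2) and the standard library are available. Lean on these libraries where they do the work, as an engineer would, in place of code of your own. Each camera call takes 0.05 s, during which the arm holds its last target. There are 200 camera calls.

## Working session

There is one attempt and no reset: what is moved stays moved. The work goes in short steps, Python scripts to look and compute and a tool call to move; the robot and the scene stay as the last step left them, time stands still between calls to the robot, and variables do not carry over. Pictures are saved under pics/ and viewed, at most 10 in all, crops included, and the job is handed in when it is done.

Besides the shell and the picture viewer there is one more tool, called after ">>>" as name(argument=value, ...) on one line, values as JSON. step_arm: Moves the arm, as the interface text tells. Its arguments: {"type":"object","properties":{"commands":{"type":"string"},"newtons":{"type":"number"}},"required":["commands"]}

```bash
mkdir -p pics; cat > h.py <<'E'
from rig import *
import numpy as np, cv2
from scipy.spatial.transform import Rotation as R
def ray(cam,xy,m=None):
    m=m or camera_model(cam)
    d=np.array(m["rotation"])@np.linalg.solve(np.array(m["mtx"]),[xy[0],xy[1],1.])
    return np.array(m["eye"],float),d/np.linalg.norm(d)
def tri(rays):
    A=0;b=0
    for o,d in rays:
        P=np.eye(3)-np.outer(d,d);A=A+P;b=b+P@o
    x=np.linalg.solve(A,b)
    return x,[round(float(np.linalg.norm((np.eye(3)-np.outer(d,d))@(x-o))),1) for o,d in rays]
def proj(cam,X,m=None):
    m=m or camera_model(cam)
    p=np.array(m["mtx"])@(np.array(m["rotation"]).T@(np.array(X,float)-np.array(m["eye"])));return p[:2]/p[2]
E
python3 - <<'E'
from h import *
for c in ["scene","top"]:
    cv2.imwrite(f"pics/{c}0.png",capture(c)[:,:,::-1])
    m=camera_model(c);print(c,np.round(m["eye"]),np.round(m["rotation"],2).tolist(),m["mtx"][0][0])
names=["wide_pack_centre","wide_pack_opening","slim_pack_centre","stand","peg_root0","peg_root1","bay","boxed_spare_c"]
for n in names:
    rs=[]
    for c in ["scene","top"]:
        r=spot_point(c,n)
        print(n,c,[(np.round(q["xy"]).tolist(),round(q["score"],2)) for q in r[:3]])
        if r: rs.append(ray(c,r[0]["xy"]))
    if len(rs)==2: x,e=tri(rs);print("   ",np.round(x,1),e)
print(sense())
E
```

```text
scene [ 851. -560.  816.] [-0.34, 0.9, 0.25, -0.08] 532.1706807835311
top [413. -23. 942.] [-0.04, 0.71, -0.7, 0.06] 436.4695007756829
wide_pack_centre scene [([215.0, 323.0], 0.61)]Traceback (most recent call last):
  File "<stdin>", line 11, in <module>
  File "h.py", line 6, in ray
    d=np.array(m["rotation"])@np.linalg.solve(np.array(m["mtx"]),[xy[0],xy[1],1.])
      ~~~~~~~~~~~~~~~~~~~~~~~^~~~~~~~~~~~~~~~~~~~~~~~~~~~~~~~~~~~~~~~~~~~~~~~~~~~~
ValueError: matmul: Input operand 1 has a mismatch in its core dimension 0, with gufunc signature (n?,k),(k,m?)->(n?,m?) (size 3 is different from 4)
```

Rotation is a quaternion [w,x,y,z].

```bash
sed -i 's/np.array(m\["rotation"\])/RM(m)/' h.py; cat >> h.py <<'E'
def RM(m):
    q=m["rotation"]; return R.from_quat([q[1],q[2],q[3],q[0]]).as_matrix()
E
python3 - <<'E'
from h import *
names=["wide_pack_centre","wide_pack_opening","slim_pack_centre","stand","peg_root0","peg_root1","bay","boxed_spare_c"]
for n in names:
    rs=[]
    for c in ["scene","top"]:
        r=spot_point(c,n)
        print(n,c,[(np.round(q["xy"]).tolist(),round(q["score"],2)) for q in r[:3]])
        if r: rs.append(ray(c,r[0]["xy"]))
    if len(rs)==2: x,e=tri(rs);print("   ",np.round(x,1),e)
print(sense())
E
```

```text
wide_pack_centre scene [([215.0, 323.0], 0.61)]
wide_pack_centre top [([412.0, 257.0], 0.65)]
    [ 511.4 -233.7  111.2] [3.1, 3.1]
wide_pack_opening scene [([212.0, 312.0], 0.75)]
wide_pack_opening top [([414.0, 258.0], 0.75)]
    [ 507.3 -232.6  137.5] [3.1, 3.1]
slim_pack_centre scene [([289.0, 340.0], 0.74)]
slim_pack_centre top [([390.0, 203.0], 0.81)]
    [ 620.3 -195.7  100.5] [1.9, 1.9]
stand scene [([243.0, 392.0], 0.84)]
stand top []
peg_root0 scene [([276.0, 363.0], 0.77), ([216.0, 323.0], 0.67), ([244.0, 394.0], 0.65)]
peg_root0 top [([423.0, 190.0], 0.8), ([438.0, 253.0], 0.58)]
    [ 637.7 -253.9  135.7] [3.5, 3.5]
peg_root1 scene [([276.0, 363.0], 0.77), ([216.0, 323.0], 0.67), ([244.0, 394.0], 0.65)]
peg_root1 top [([423.0, 190.0], 0.8), ([438.0, 253.0], 0.58)]
    [ 637.7 -253.9  135.7] [3.5, 3.5]
bay scene [([368.0, 218.0], 0.97), ([280.0, 365.0], 0.54), ([201.0, 340.0], 0.23)]
bay top [([197.0, 232.0], 0.7)]
    [574.7 210.  -11.7] [3.8, 3.8]
boxed_spare_c scene [([354.0, 211.0], 0.7)]
boxed_spare_c top [([213.0, 237.0], 0.84)]
    [557.5 163.9  39.7] [1.9, 1.9]
{'time_s': 0.95, 'joints': array([-1.50638752e+00,  3.12904780e-01,  1.49768607e+00, -1.93512052e-05,
        1.33099232e+00, -2.23426488e-01]), 'dq': array([ 0.00025726, -0.00010936, -0.00238965, -0.00016415,  0.00047169,
        0.00071617]), 'tau': array([-1.84214608e-03, -4.12169015e+01, -2.59898669e+01, -2.39931596e-04,
        5.60207227e-04, -1.20511703e-05]), 'eef_pos': array([ 149.00693865, -503.42284041,  248.29698019]), 'ee_rot': array([ 3.98377249e-06,  9.89661389e-01,  1.43423623e-01, -9.74594226e-06]), 'force': array([-0.3296741 ,  0.36692501,  0.29111682]), 'wrist_torque': array([-0.00777561,  0.06069128,  0.0231701 ]), 'grip_force': 0.0, 'grip_width': 0.995735479035617}
```

View pics/scene0.png

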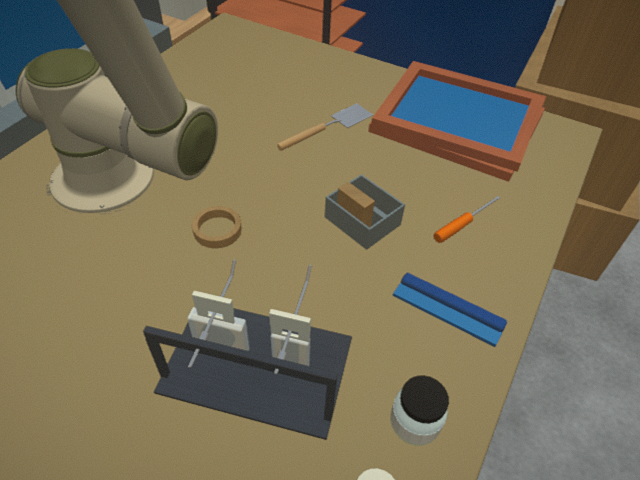

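View pics/top0.png

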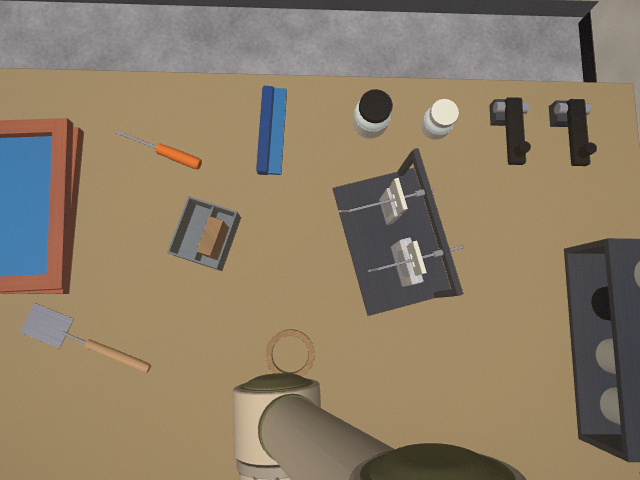

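The scene view shows the stand at lower left, with the wide pack at about (215,325) and the slim one at (290,340). The job rack is at (365,210) with the box in its left bay. In the top view the wide pack is at (411,258), its peg tip at (369,271), the slim peg tip at (341,211), and the rail runs (418,152)–(460,293).

```bash
cat >> h.py <<'E'
def onz(cam,xy,z,m=None):
    o,d=ray(cam,xy,m);return o+d*(z-o[2])/d[2]
E
python3 - <<'E'
from h import *
def p(n,a): print(n,np.round(a,1))
for q in [(423,190),(438,253)]: p("root",onz("top",q,135))
for q in [(369,271),(341,211)]: p("tip",onz("top",q,153))
for q in [(414,258),(390,203)]: p("open",onz("top",q,130))
for q in [(418,152),(460,293)]: p("rail",onz("top",q,147))
p("bay",onz("top",(197,232),4)); p("bayscene",onz("scene",(368,218),4)); p("box",onz("top",(213,237),46))
m=camera_model("wrist");s=sense();w=s["ee_rot"];T=R.from_quat([w[1],w[2],w[3],w[0]]).as_matrix()
p("cam in tool",T.T@(np.array(m["eye"])-s["eef_pos"]));p("axes",T.T@RM(m));p("T",T);p("mtx",m["mtx"])
c=capture("top");cv2.imwrite("pics/topc.png",cv2.resize(c[140:320,320:480,::-1],None,fx=3.3,fy=3.3,interpolation=2))
E
```

```text
root [ 640.6 -251.2  135. ]
root [ 519.  -276.1  135. ]
tip [ 482.1 -142.7  153. ]
tip [592.9 -91.7 153. ]
open [ 509.6 -231.7  130. ]
open [ 615.3 -188.   130. ]
rail [ 712.2 -240.3  147. ]
rail [ 444.  -310.5  147. ]
bay [575.8 207.7   4. ]
bayscene [576.6 192.1   4. ]
box [558.4 164.1  46. ]
cam in tool [  72.8    1.  -124.6]
axes [[-0.  -1.  -0.3]
 [ 1.  -0.   0. ]
 [-0.  -0.3  1. ]]
T [[ 1.   0.3 -0. ]
 [ 0.3 -1.  -0. ]
 [-0.   0.  -1. ]]
mtx [[398.6   0.  318.9]
 [  0.  398.6 241.2]
 [  0.    0.    1. ]]
```

View pics/topc.png

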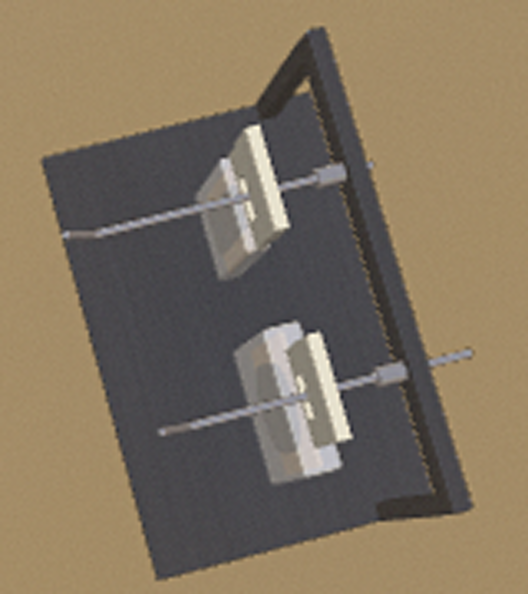

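>>> step_arm(commands="1 21 -10 -1.2 0 0 0;1 42.5 -20 -1.2 0 0 0;1 42.5 -20 -1.2 0 0 0;1 42.5 -20 -1.2 0 0 0;1 42.5 -20 -1.2 0 0 0;1 42.5 -20 -1.2 0 0 0;1 42.5 -20 -1.2 0 0 0;1 42.5 -20 -1.2 0 0 0;1 42.5 -20 -1.2 0 0 0;1 42.5 -20 -1.2 0 0 0;1 42.5 -20 -1.2 0 0 0;1 42.5 -20 -1.2 0 0 0;1 42.5 -20 -1.2 0 0 0;1 42.5 -20 -1.2 0 0 0;1 42.5 -20 -1.2 0 0 0;1 42.5 -20 -1.2 0 0 0")

```text
time_s: 2.33
eef_pos: [499.0, -192.1, 260.4]
ee_rot: [0.0, 0.99, 0.143, -0.0]
force: [0.5, -0.1, -0.3]
grip_width: 0.999
grip_force: 0.0
```

```bash
python3 - <<'E'
from h import *
s=sense();print(s["time_s"],s["eef_pos"],s["ee_rot"])
m=camera_model("wrist")
cv2.imwrite("pics/w1.png",capture("wrist")[:,:,::-1])
import json;json.dump({k:np.array(v).tolist() for k,v in m.items()},open("w1.json","w"))
for n,z in [("wide_pack_centre",102),("wide_pack_opening",130.5),("peg_root0",135),("slim_pack_centre",102)]:
    for q in spot_point("wrist",n)[:2]: print(n,np.round(q["xy"]),round(q["score"],2),np.round(onz("wrist",q["xy"],z),1))
E
```

```text
2.3333 [ 498.97851828 -192.08153095  260.38050183] [ 8.06056936e-05  9.89794189e-01  1.42504212e-01 -7.61360646e-05]
wide_pack_centre [370. 231.] 0.96 [ 505.2 -230.9  102. ]
wide_pack_opening [375. 243.] 0.93 [ 504.5 -230.3  130.5]
peg_root0 [460. 248.] 0.97 [ 518.6 -284.1  135. ]
peg_root0 [373. 232.] 0.75 [ 512.7 -225.5  135. ]
```

View pics/w1.png

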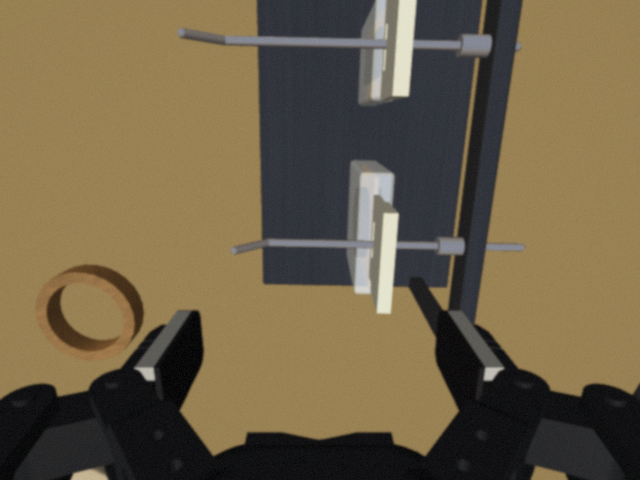

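The wrist view shows the wide pack's peg: its tip is at (234,250), the bend at (269,242) and the collar's rail end at (464,246). The strip's top runs roughly from (391,210) to (385,311).

```bash
python3 - <<'E'
from h import *
import json
m=json.load(open("w1.json"))
f=lambda q,z:onz("w",q,z,m)
root=f((463,247),135);bend=f((269,242),135);tip=f((234,250),153)
print("root",root.round(1),"bend",bend.round(1),"tip",tip.round(1))
u=bend-root;print("out dir",(u/np.linalg.norm(u)).round(4),"len",np.linalg.norm(u),"tip-bend",(tip-bend).round(1), "collar-end",f((438,246),135).round(1))
im=cv2.imread("pics/w1.png")[180:325,220:480];cv2.imwrite("pics/w1c.png",cv2.resize(im,None,fx=3,fy=3,interpolation=2))
E
```

```text
root [ 519.2 -286.2  135. ] bend [ 486.6 -162.8  135. ] tip [ 481.5 -144.2  153. ]
out dir [-0.2559  0.9667  0.    ] len 127.64097663649751 tip-bend [-5.1 18.6 18. ] collar-end [ 515.3 -270.2  135. ]
```

View pics/w1c.png

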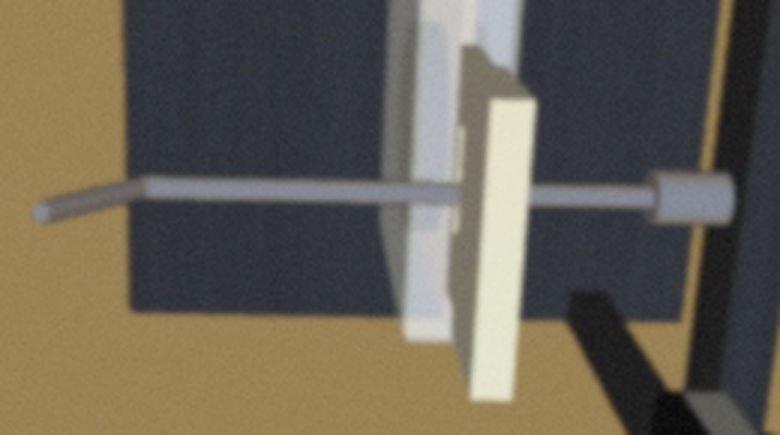

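The crop shows the strip's top-face corners at full-image (383,212), (399,213), (391,314), (376,313). The peg passes through the opening roughly mid-width.

```bash
python3 - <<'E'
from h import *
import json
m=json.load(open("w1.json"));s=sense()
c=np.array([onz("w",q,174.5,m) for q in [(383.3,212.3),(399,213),(391,314),(376.3,313.3)]])
print(c.round(1),c.mean(0).round(1));a=(c[0]+c[1]-c[2]-c[3])/2;print("width",np.linalg.norm(a),"yaw",np.degrees(np.arctan2(a[1],a[0])),"thick",np.linalg.norm((c[0]-c[1]+c[3]-c[2])/2))
root=onz("w",(463,247),135,m);u=np.array([-.256,.967,0]);v=np.array([.967,.256,0])
print("strip out,lat from root:",(c.mean(0)-root)@u,(c.mean(0)-root)@v)
w=s["ee_rot"];T=R.from_quat([w[1],w[2],w[3],w[0]]).as_matrix()
t=c.mean(0);t[2]=130.5+23+17
print("tool shift cm",(T.T@(t-s["eef_pos"])/10).round(2),"yaw tool",np.degrees(np.arctan2(T[1,0],T[0,0])))
E
```

```text
[[ 533.3 -219.4  174.5]
 [ 535.3 -227.7  174.5]
 [ 477.1 -243.6  174.5]
 [ 475.1 -235.2  174.5]] [ 505.2 -231.5  174.5]
width 60.34743664322351 yaw 15.24425986976002 thick 8.564802246583811
strip out,lat from root: 56.54434228538683 0.4113204201377627
tool shift cm [-0.58  4.    8.99] yaw tool 16.436995694651113
```

>>> step_arm(commands="0.5 -1.5 2 0 0 0 0.025;0.5 -2.3 4 0 0 0 0.025;0.5 -2.3 4 0 0 0 0.025;0.5 -2.3 4 3 0 0 0.025;0.5 -2.3 4 6 0 0 0.025;0.5 -2.3 4 8 0 0 0.025;0.5 -2.3 4 9 0 0 0.025;0.5 -2.3 4 9.5 0 0 0.025;0.5 -2.3 4 9.5 0 0 0.025;0.5 -2.3 4 9.5 0 0 0.025")

```text
time_s: 3.42
eef_pos: [489.5, -236.1, 166.4]
ee_rot: [0.001, 0.991, 0.131, 0.001]
force: [0.1, -0.3, -0.3]
grip_width: 0.5
grip_force: 0.0
```

```bash
python3 - <<'E'
from h import *
cv2.imwrite("pics/w2.png",capture("wrist")[:,:,::-1]);s=sense();print(s["eef_pos"],s["ee_rot"],s["force"])
E
```

```text
[ 489.59745661 -236.21344987  166.62004619] [8.10271852e-04 9.91373108e-01 1.31065086e-01 8.04673759e-04] [-0.29835886  0.9050893  -0.46480852]
```

View pics/w2.png

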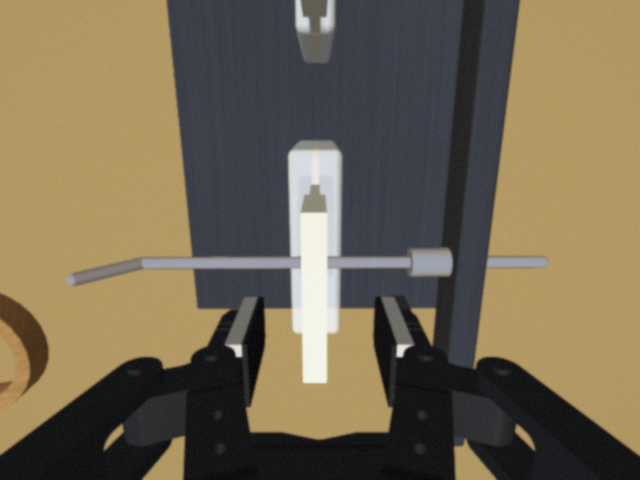

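The pack is centred between the fingers, with the bend at (145,263), the tip at (72,280) and the rail end of the collar at about (452,262). Closing now.

>>> step_arm(commands="0.3 0 0 0 0 0 0;0.15 0 0 0 0 0 0;0 0 0 0 0 0 0;0 0 0 0 0 0 0;0 0 0 0 0 0 0;0 0 0 0 0 0 0;0 0 0 0 0 0 0;0 0 0 0 0 0 0;0 0 0 0 0 0 0", newtons=40)

```text
time_s: 4.22
eef_pos: [489.3, -236.0, 165.7]
ee_rot: [0.0, 0.991, 0.131, 0.0]
force: [-0.6, 1.5, 4.9]
grip_width: 0.085
grip_force: 42.3
```

```bash
python3 - <<'E'
from h import *
s=sense();print(s["eef_pos"],s["ee_rot"],s["force"],s["grip_force"],s["grip_width"])
m=camera_model("wrist")
root=onz("w",(452,262),135,m);bend=onz("w",(145,263),135,m);tip=onz("w",(72,280),153,m);u=(bend-root);L=np.linalg.norm(u);u/=L
print(root,bend,tip,L,u,(tip-bend)@u)
for _ in range(1): print(np.array([(s["eef_pos"]-root)@u,(bend-s["eef_pos"])@u]))
w=s["ee_rot"];T=R.from_quat([w[1],w[2],w[3],w[0]]).as_matrix();print(T.T@u, T.round(4))
E
```

```text
[ 489.26929896 -235.98545901  165.66241117] [2.60841536e-04 9.91379976e-01 1.31017392e-01 3.45030970e-04] [-0.61653347  1.5205127   4.90240895] 42.250038385391235 0.08454833025164511
[ 519.98724285 -285.92481641  135.        ] [ 486.63240496 -163.38184066  135.        ] [ 481.4195089  -144.53337341  153.        ] 127.00128390692151 [-0.26263386  0.96489557  0.        ] 19.555885520597478
[56.25383681 70.74744709]
[-2.96036682e-03 -9.99995432e-01 -6.09416607e-04] [[ 9.657e-01  2.598e-01  8.000e-04]
 [ 2.598e-01 -9.657e-01 -4.000e-04]
 [ 6.000e-04  6.000e-04 -1.000e+00]]
```

>>> step_arm(commands="0 0 0 -0.1 0 0 0;0 0 0 -0.2 0 0 0;0 0 0 -0.2 0 0 0;0 0 0 -0.2 0 0 0")

```text
time_s: 4.55
eef_pos: [488.8, -235.8, 166.8]
ee_rot: [-0.0, 0.991, 0.131, -0.0]
force: [-0.2, -0.2, -1.6]
grip_width: 0.083
grip_force: 41.4
```

>>> step_arm(commands="0 0 0 -0.1 0 0 0;0 0 0 -0.25 0 0 0;0 0 0 -0.25 0 0 0;0 0 0 -0.25 0 0 0")

```text
time_s: 4.88
eef_pos: [489.1, -235.9, 169.9]
ee_rot: [0.0, 0.991, 0.131, 0.0]
force: [-0.3, -0.3, -1.5]
grip_width: 0.082
grip_force: 41.4
```

>>> step_arm(commands="0 0 -0.5 0 0 0 0;0 0 -1.5 0 0 0 0;0 0 -2.5 0 0 0 0;0 0 -3.5 0 0 0 0;0 0 -4.5 0 0 0 0;0 0 -5.5 0 0 0 0;0 0 -6 0 0 0 0;0 0 -6.3 0 0 0 0;0 0 -6.3 0 0 0 0;0 0 -6.3 0 0 0 0;0 0 -6.3 0 0 0 0")

```text
time_s: 5.8
eef_pos: [472.8, -175.4, 169.8]
ee_rot: [0.0, 0.991, 0.131, 0.0]
force: [1.1, -0.2, -0.7]
grip_width: 0.081
grip_force: 41.3
```

```bash
python3 - <<'E'
from h import *
m=camera_model("wrist");cv2.imwrite("pics/w3.png",capture("wrist")[:,:,::-1]);s=sense();print(s["eef_pos"],s["ee_rot"],s["force"])
import json;json.dump({k:np.array(v).tolist() for k,v in m.items()},open("w3.json","w"))
E
```

```text
[ 472.75841056 -175.41873584  169.73793025] [3.27021232e-05 9.91406192e-01 1.30819572e-01 2.20825411e-06] [ 0.20705665 -0.46803049 -0.94145852]
```

View pics/w3.png

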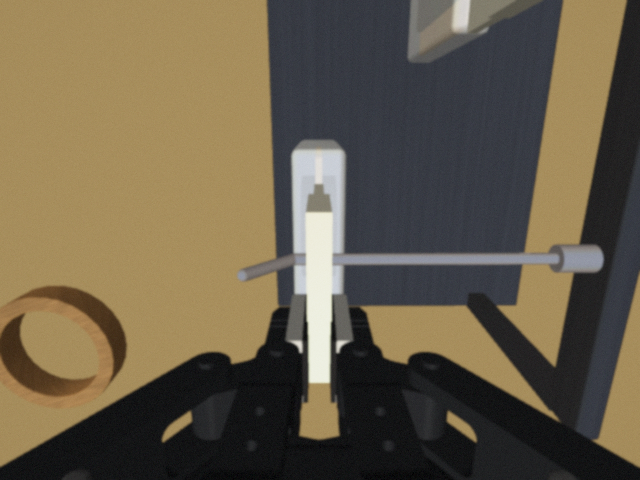

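The pack has slid freely; the bend shows at about (297,259), 8–9 mm beyond the web (column 320), and the tip is at (242,275).

>>> step_arm(commands="0 0 -0.3 0 0 0 0;0 0 -0.6 0 0 0 0;0 0 -0.7 0 0 0 0;0 0 -0.7 0 0 0 0;0 0 -0.7 0 0 0 0")

```text
time_s: 6.27
eef_pos: [470.9, -168.2, 169.8]
ee_rot: [0.0, 0.991, 0.131, 0.0]
force: [-0.2, -0.1, -1.4]
grip_width: 0.084
grip_force: 41.3
```

>>> step_arm(commands="0 0 -0.1 0 0 0 0;0 0 -0.1 0 0 0 0;0 0 -0.1 0 0 0 0;0 0 -0.1 0 0 0 0")

```text
time_s: 6.6
eef_pos: [470.6, -167.4, 169.8]
ee_rot: [0.0, 0.991, 0.131, 0.0]
force: [1.3, 0.1, -0.9]
grip_width: 0.082
grip_force: 41.3
```

>>> step_arm(commands="0 0 -0.1 0 0 0 0;0 0 -0.1 0 0 0 0;0 0 -0.1 0 0 0 0;0 0 -0.1 0 0 0 0")

```text
time_s: 6.93
eef_pos: [470.4, -166.4, 169.8]
ee_rot: [-0.0, 0.991, 0.131, -0.0]
force: [-0.3, -0.1, -1.5]
grip_width: 0.09
grip_force: 41.3
```

>>> step_arm(commands="0 0 -0.1 0 0 0 0;0 0 -0.1 0 0 0 0;0 0 -0.1 0 0 0 0;0 0 -0.1 0 0 0 0")

```text
time_s: 7.27
eef_pos: [470.1, -165.4, 169.8]
ee_rot: [0.0, 0.991, 0.131, 0.0]
force: [0.2, 0.0, -1.7]
grip_width: 0.081
grip_force: 41.3
```

>>> step_arm(commands="0 0 -0.05 0 0 0 0;0 0 -0.05 0 0 0 0;0 0 -0.05 0 0 0 0;0 0 -0.05 0 0 0 0")

```text
time_s: 7.6
eef_pos: [470.0, -164.9, 169.8]
ee_rot: [0.0, 0.991, 0.131, 0.0]
force: [-0.3, -1.1, -1.8]
grip_width: 0.082
grip_force: 41.3
```

>>> step_arm(commands="0 0 -0.05 0 0 0 0;0 0 -0.05 0 0 0 0;0 0 -0.05 0 0 0 0;0 0 -0.05 0 0 0 0")

```text
time_s: 7.93
eef_pos: [469.8, -164.4, 169.8]
ee_rot: [-0.0, 0.991, 0.131, -0.0]
force: [-0.0, -0.0, -1.5]
grip_width: 0.086
grip_force: 41.3
```

>>> step_arm(commands="0 0 -0.05 0 0 0 0;0 0 -0.05 0 0 0 0;0 0 -0.05 0 0 0 0;0 0 -0.05 0 0 0 0")

```text
time_s: 8.27
eef_pos: [469.7, -164.0, 169.8]
ee_rot: [0.0, 0.991, 0.131, 0.0]
force: [-0.2, -0.2, -1.4]
grip_width: 0.084
grip_force: 41.3
```

>>> step_arm(commands="0 0 -0.05 0 0 0 0;0 0 -0.05 0 0 0 0;0 0 -0.05 0 0 0 0;0 0 -0.05 0 0 0 0")

```text
time_s: 8.6
eef_pos: [469.6, -163.5, 169.8]
ee_rot: [0.0, 0.991, 0.131, 0.0]
force: [-0.2, -1.6, -1.2]
grip_width: 0.087
grip_force: 41.4
```

>>> step_arm(commands="0 0 0 0 0 0 0;0 0 0 0 0 0 0")

```text
time_s: 8.77
eef_pos: [469.6, -163.5, 169.8]
ee_rot: [0.0, 0.991, 0.131, 0.0]
force: [-0.8, -0.9, -1.9]
grip_width: 0.086
grip_force: 41.4
```

>>> step_arm(commands="0 0 -0.05 0 0 0 0;0 0 -0.05 0 0 0 0;0 0 -0.05 0 0 0 0;0 0 -0.05 0 0 0 0")

```text
time_s: 9.1
eef_pos: [469.5, -163.1, 169.9]
ee_rot: [0.0, 0.991, 0.131, 0.0]
force: [0.1, -1.3, -0.7]
grip_width: 0.093
grip_force: 41.4
```

```bash
python3 - <<'E'
from h import *
m=camera_model("wrist");im=capture("wrist")[:,:,::-1];s=sense();print(s["eef_pos"],s["force"],s["wrist_torque"])
import json;json.dump({k:np.array(v).tolist() for k,v in m.items()},open("w4.json","w"))
cv2.imwrite("pics/w4.png",cv2.resize(im[180:330,200:400],None,fx=4,fy=4,interpolation=2))
E
```

```text
[ 469.48702872 -163.04973204  169.854364  ] [ 0.18565848 -1.73637404 -1.58522722] [-0.35178422 -0.06517712  0.00350036]
```

View pics/w4.png

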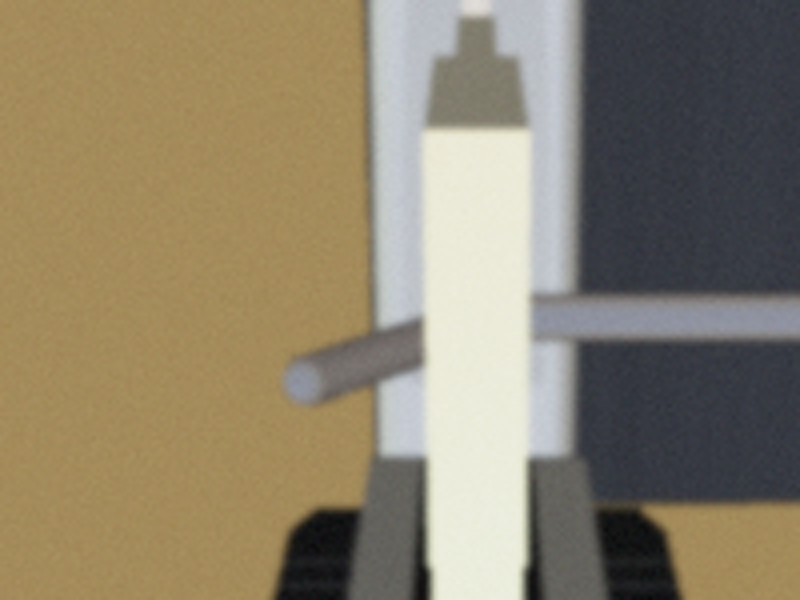

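The tip shows at about (276,275) and the strip's top face spans columns 306–332. The peg is probably starting to touch the opening's edge.

```bash
python3 - <<'E'
from h import *
import json
u=np.array([-.2598,.9657,0])
s=sense();print(s["force"],s["eef_pos"])
m=json.load(open("w4.json"))
st=(onz("w",(305.8,212),178.5,m)+onz("w",(332.2,212),178.5,m))/2
for z in (152,154): print("tip-strip", (onz("w",(275.5,275),z,m)-st)@u)
print("thick",(onz("w",(305.8,212),178.5,m)-onz("w",(332.2,212),178.5,m))@u,"strip vs tcp",(st-s["eef_pos"])@u)
print(proj("w",[486.6,-163.1,135],m))
E
```

```text
[ 0.18565848 -1.73637404 -1.58522722] [ 469.48702872 -163.04973204  169.854364  ]
tip-strip 16.6361160203758
tip-strip 16.404649733264172
thick 7.850404089352386 strip vs tcp -1.130626275361891
[326.80037424 259.07426024]
```

>>> step_arm(commands="0 0 -0.05 0 0 0 0;0 0 -0.05 0 0 0 0;0 0 -0.05 0 0 0 0;0 0 -0.05 0 0 0 0")

```text
time_s: 9.48
eef_pos: [469.4, -162.6, 169.9]
ee_rot: [0.0, 0.991, 0.131, 0.0]
force: [0.6, -2.6, -0.8]
grip_width: 0.086
grip_force: 41.4
```

>>> step_arm(commands="0 0 0 -0.1 0 0 0;0 0 0 -0.2 0 0 0;0 0 0 -0.26 0 0 0;0 0 0 -0.26 0 0 0;0 0 0 -0.26 0 0 0")

```text
time_s: 9.9
eef_pos: [469.2, -162.2, 172.3]
ee_rot: [-0.0, 0.991, 0.131, -0.0]
force: [1.2, -0.2, -1.3]
grip_width: 0.087
grip_force: 41.3
```

>>> step_arm(commands="0 0 -0.1 -0.1 0 0 0;0 0 -0.2 -0.2 0 0 0;0 0 -0.2 -0.2 0 0 0;0 0 -0.2 -0.2 0 0 0;0 0 -0.2 -0.2 0 0 0")

```text
time_s: 10.32
eef_pos: [468.8, -160.6, 174.4]
ee_rot: [-0.0, 0.991, 0.131, 0.0]
force: [-0.7, -0.1, -1.9]
grip_width: 0.081
grip_force: 41.3
```

Free; continue up the slope in short checked steps.

>>> step_arm(commands="0 0 -0.1 -0.1 0 0 0;0 0 -0.2 -0.2 0 0 0;0 0 -0.3 -0.3 0 0 0;0 0 -0.3 -0.3 0 0 0;0 0 -0.3 -0.3 0 0 0")

```text
time_s: 10.73
eef_pos: [468.0, -157.6, 177.5]
ee_rot: [0.0, 0.991, 0.131, 0.0]
force: [1.0, -0.4, -1.5]
grip_width: 0.085
grip_force: 41.3
```

>>> step_arm(commands="0 0 -0.1 -0.1 0 0 0;0 0 -0.2 -0.2 0 0 0;0 0 -0.3 -0.3 0 0 0;0 0 -0.3 -0.3 0 0 0;0 0 -0.3 -0.3 0 0 0")

```text
time_s: 11.15
eef_pos: [467.3, -154.7, 180.5]
ee_rot: [0.0, 0.991, 0.131, 0.0]
force: [-0.0, -0.0, -2.7]
grip_width: 0.083
grip_force: 41.3
```

>>> step_arm(commands="0 0 -0.1 -0.1 0 0 0;0 0 -0.2 -0.2 0 0 0;0 0 -0.3 -0.3 0 0 0;0 0 -0.3 -0.3 0 0 0;0 0 -0.3 -0.3 0 0 0")

```text
time_s: 11.57
eef_pos: [466.3, -151.6, 183.4]
ee_rot: [-0.0, 0.991, 0.131, -0.0]
force: [-1.1, 1.4, -2.3]
grip_width: 0.087
grip_force: 41.3
```

>>> step_arm(commands="0 0 -0.07 0 0 0 0;0 0 -0.07 0 0 0 0;0 0 -0.07 0 0 0 0")

```text
time_s: 11.82
eef_pos: [466.3, -151.2, 183.5]
ee_rot: [0.0, 0.991, 0.131, 0.0]
force: [-0.8, 0.8, -2.2]
grip_width: 0.09
grip_force: 41.3
```

>>> step_arm(commands="0 0 -0.1 -0.1 0 0 0;0 0 -0.2 -0.2 0 0 0;0 0 -0.3 -0.3 0 0 0;0 0 -0.3 -0.3 0 0 0;0 0 -0.3 -0.3 0 0 0")

```text
time_s: 12.23
eef_pos: [465.5, -148.2, 186.5]
ee_rot: [0.0, 0.991, 0.131, 0.0]
force: [-0.1, 0.1, -1.7]
grip_width: 0.081
grip_force: 41.3
```

>>> step_arm(commands="0 0 -0.1 -0.1 0 0 0;0 0 -0.2 -0.2 0 0 0;0 0 -0.3 -0.3 0 0 0;0 0 -0.3 -0.3 0 0 0;0 0 -0.3 -0.3 0 0 0")

```text
time_s: 12.65
eef_pos: [464.7, -145.3, 189.5]
ee_rot: [0.0, 0.991, 0.131, 0.0]
force: [0.3, 0.3, -2.5]
grip_width: 0.085
grip_force: 41.3
```

>>> step_arm(commands="0 0 -0.1 -0.08 0 0 0;0 0 -0.2 -0.17 0 0 0;0 0 -0.3 -0.26 0 0 0;0 0 -0.4 -0.35 0 0 0;0 0 -0.4 -0.35 0 0 0;0 0 -0.4 -0.35 0 0 0")

```text
time_s: 13.15
eef_pos: [463.7, -141.5, 193.0]
ee_rot: [0.0, 0.991, 0.131, 0.0]
force: [-0.1, 0.8, -2.1]
grip_width: 0.089
grip_force: 41.3
```

>>> step_arm(commands="0 0 -0.2 -0.2 0 0 0;0 0 -0.4 -0.4 0 0 0;0 0 -0.6 -0.6 0 0 0;0 0 -0.6 -0.6 0 0 0;0 0 -0.6 -0.6 0 0 0")

```text
time_s: 13.57
eef_pos: [462.1, -135.6, 199.1]
ee_rot: [0.0, 0.991, 0.131, 0.0]
force: [0.9, 0.7, -1.7]
grip_width: 0.086
grip_force: 41.4
```

```bash
python3 - <<'E'
from h import *
im=capture("wrist")[:,:,::-1];s=sense();print(s["eef_pos"],s["force"],s["time_s"])
cv2.imwrite("pics/w5.png",im)
E
```

```text
[ 462.13413415 -135.7095292   198.9706513 ] [ 0.01623249 -0.66069833 -1.97082457] 13.6167
```

View pics/w5.png

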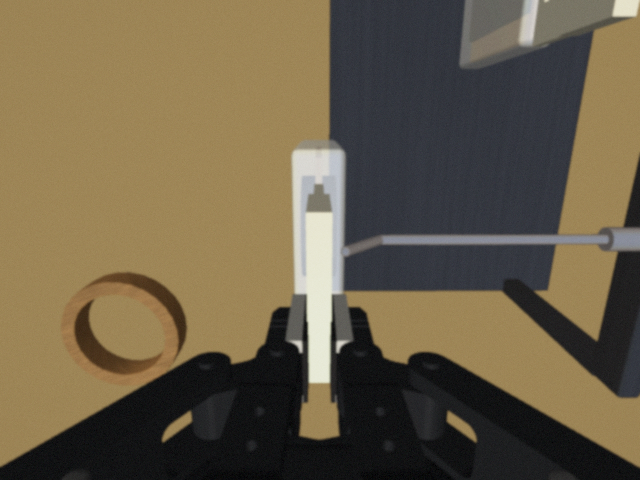

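The pack is off the peg, with the tip at (346,251), beside the shell. Moving clear, then toward the rack.

>>> step_arm(commands="0 0 -1 -0.5 0 0 0;0 0 -2 -1.5 0 0 0;0 0 -3 -3 0 0 0;0 0 -4 -4.5 0 0 0;0 1.5 -6 -6.1 0 0 0;0 3 -8 -6.1 0 0 0.05;0 4.5 -10 -6.1 0 0 0.1;0 6 -12 -6.1 0 0 0.18;0 7.5 -14 -6.1 0 0 0.26;0 9 -16 -6.1 0 0 0.34;0 10.5 -18 -6.1 0 0 0.42;0 12 -20 -6.1 0 0 0.5;0 13 -22 -6.1 0 0 0.55;0 13.5 -23 -6.1 0 0 0.55;0 13.5 -23 -6.1 0 0 0.55;0 13.5 -23 -6.1 0 0 0.55")

```text
time_s: 14.95
eef_pos: [532.3, 121.6, 260.3]
ee_rot: [0.0, 0.99, -0.142, 0.0]
force: [-0.4, -0.6, -1.9]
grip_width: 0.084
grip_force: 41.4
```

```bash
python3 - <<'E'
from h import *
import json
s=sense();print(s["eef_pos"],s["joints"],s["force"])
m=camera_model("wrist");im=capture("wrist")[:,:,::-1]
json.dump({k:np.array(v).tolist() for k,v in m.items()},open("w6.json","w"))
for q in spot_point("wrist","bay")[:2]: print("bay w",q["xy"],q["score"],onz("w",q["xy"],4,m).round(1))
for q in spot_point("wrist","boxed_spare_c")[:2]: print("box w",q["xy"],q["score"],onz("w",q["xy"],46.5,m).round(1))
top=cv2.imread("pics/top0.png")[185:285,155:255]
cv2.imwrite("w6.png",im)
h=cv2.resize(top,None,fx=1.6,fy=1.6,interpolation=2)
o=np.zeros((480,800,3),np.uint8);o[:,:640]=im;o[:160,640:]=h;cv2.imwrite("pics/last.png",o)
E
```

```text
[532.30856528 121.6411906  260.296996  ] [ 1.01812455e-02  3.51102172e-01  1.41350329e+00 -3.61727751e-04
  1.37690044e+00  1.86556978e+00] [-0.44876025 -0.57634174 -1.86879394]
bay w [218.5, 185.0] 0.7 [572.6 208.1   4. ]
box w [266.5, 198.9] 0.58 [553.1 160.6  46.5]
```

View pics/last.png

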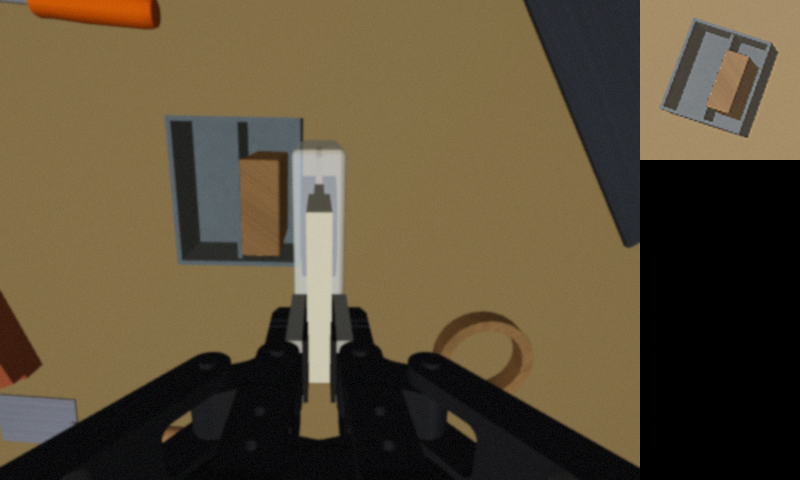

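The wrist view shows the rack rim with corners (166,116), (303,118) and (180,265). The divider starts at column 238, the box is at (262,203), and the left bay is empty.

```bash
python3 - <<'E'
from h import *
import json
m=json.load(open("w6.json"));s=sense()
A,B,C=[onz("w",q,60,m) for q in [(165.5,115.5),(303.5,118),(180,265.5)]]
print(A.round(1),B.round(1),C.round(1),"AB",np.linalg.norm(B-A),"(106) AC",np.linalg.norm(C-A),"(124)")
ang=lambda v:np.degrees(np.arctan2(v[1],v[0]))
print("bx yaw",ang(B-A),"by from CA",ang(A-C)-90)
D=onz("w",(242.5,122),52,m)
th=np.radians((ang(B-A)+ang(A-C)-90)/2);bx=np.array([np.cos(th),np.sin(th),0]);by=np.array([-bx[1],bx[0],0])
mid=(A+C)/2
bay=mid+bx*27.5;print("bay from rim",bay.round(1),"divider-left outer along bx",(D-A)@bx,"(exp 53)")
w=s["ee_rot"];T=R.from_quat([w[1],w[2],w[3],w[0]]).as_matrix()
print("tool y yaw",ang(T[:,1]),"rz",np.radians(-(np.degrees(th)-ang(T[:,1]))))
# pack strip centre rel. TCP, laterally (tool x) from this picture: strip ends at far end px (319.5,211) top
e=onz("w",(319.5,211),269.3,m);print("strip far end in tool",(T.T@(e-s["eef_pos"])).round(1))
print("bay spot",onz("w",(218.5,185),4,m))
E
```

```text
[639.4 212.7  60. ] [607.5 110.3  60. ] [520.6 248.8  60. ] AB 107.23356670390714 (106) AC 124.0914694774823 (124)
bx yaw -107.2928208705262 by from CA -106.88437929748737
bay from rim [571.9 204.5  60. ] divider-left outer along bx 58.15882341260115 (exp 53)
tool y yaw -106.47631928495653 rz 0.010686315890168696
strip far end in tool [47.3  0.6 -9.1]
bay spot [572.57584621 208.13024758   4.        ]
```

>>> step_arm(commands="0 0 -2 0 0 0 0;0 -0.1 -4 0 0 0 0;0 -0.2 -6 0 0 0 0.01;0 -0.3 -8 0 0 0 0.01;0 -0.3 -9.1 0 0 0 0.01;0 -0.3 -9.1 0 0 0 0.01;0 -0.3 -9.1 0 0 0 0.01;0 -0.3 -9.1 0 0 0 0.01")

```text
time_s: 15.77
eef_pos: [555.6, 208.4, 259.9]
ee_rot: [0.0, 0.989, -0.148, -0.0]
force: [-0.5, 0.1, -1.8]
grip_width: 0.083
grip_force: 41.4
```

```bash
python3 - <<'E'
from h import *
s=sense();print(s["eef_pos"])
m=camera_model("wrist");capture("wrist")
for z,q in [(60,(639.4,212.7,60)),(60,(520.6,248.8,60))]: print(proj("w",q,m))
capture("top");capture("scene")
for c in("wrist","top","scene"):
  for n,z in(("bay",4),("wide_pack_centre",260.3-136.2+72.5)):
    for q in spot_point(c,n)[:1]: print(c,n,np.round(q["xy"]),round(q["score"],2),onz(c,q["xy"],z).round(1))
E
```

```text
[555.58526511 208.39119028 259.92039608]
[279.52506583 113.22294882]
[284.06570033 263.86806089]
wrist wide_pack_centre [319. 240.] 0.73 [571.7 202.3 196.6]
top wide_pack_centre [175. 214.] 0.64 [573.2 199.4 196.6]
scene bay [368. 218.] 0.93 [576.5 193.7   4. ]
scene wide_pack_centre [382. 143.] 0.71 [577.6 202.9 196.6]
```

>>> step_arm(commands="0 0 -0.1 1 0 0 0;0 0 -0.1 3 0 0 0;0 0 -0.1 5 0 0 0;0 0 -0.1 6.5 0 0 0;0 0 -0.1 7 0 0 0;0 0 -0.1 7 0 0 0;0 0 -0.1 7 0 0 0")

```text
time_s: 16.8
eef_pos: [556.2, 210.6, 190.3]
ee_rot: [-0.0, 0.989, -0.148, 0.0]
force: [0.1, 0.5, -2.9]
grip_width: 0.084
grip_force: 41.3
```

>>> step_arm(commands="0 0 0 0.8 0 0 0;0 0 0 1.6 0 0 0;0 0 0 2.4 0 0 0;0 0 0 3.2 0 0 0;0 0 0 3.8 0 0 0;0 0 0 4.2 0 0 0;0 0 0 4.2 0 0 0;0 0 0 4.2 0 0 0")

```text
time_s: 17.47
eef_pos: [556.0, 210.5, 147.9]
ee_rot: [0.0, 0.989, -0.148, -0.0]
force: [-0.1, 0.5, -2.4]
grip_width: 0.085
grip_force: 41.3
```

>>> step_arm(commands="0 0 0 0.1 0 0 0;0 0 0 0.2 0 0 0;0 0 0 0.3 0 0 0;0 0 0 0.3 0 0 0;0 0 0 0.3 0 0 0")

```text
time_s: 17.88
eef_pos: [555.9, 210.5, 144.9]
ee_rot: [-0.0, 0.989, -0.148, 0.0]
force: [-0.1, 0.5, -1.4]
grip_width: 0.087
grip_force: 41.3
```

>>> step_arm(commands="0 0 0 0.1 0 0 0;0 0 0 0.2 0 0 0;0 0 0 0.2 0 0 0;0 0 0 0.2 0 0 0")

```text
time_s: 18.22
eef_pos: [555.9, 210.5, 142.8]
ee_rot: [0.0, 0.989, -0.148, -0.0]
force: [0.1, -0.0, -2.0]
grip_width: 0.086
grip_force: 41.3
```

>>> step_arm(commands="0 0 0 0.1 0 0 0;0 0 0 0.1 0 0 0;0 0 0 0.1 0 0 0")

```text
time_s: 18.47
eef_pos: [555.9, 210.5, 141.9]
ee_rot: [0.0, 0.989, -0.148, -0.0]
force: [-0.3, 0.1, -1.5]
grip_width: 0.086
grip_force: 41.3
```

>>> step_arm(commands="0 0 0 0.1 0 0 0;0 0 0 0.1 0 0 0;0 0 0 0.1 0 0 0")

```text
time_s: 18.72
eef_pos: [556.0, 210.5, 140.9]
ee_rot: [-0.0, 0.989, -0.148, 0.0]
force: [0.7, -0.6, -0.9]
grip_width: 0.085
grip_force: 41.4
```

>>> step_arm(commands="0 0 0 0.05 0 0 0;0 0 0 0.05 0 0 0;0 0 0 0.05 0 0 0")

```text
time_s: 18.97
eef_pos: [556.0, 210.6, 140.9]
ee_rot: [-0.0, 0.989, -0.148, 0.0]
force: [-3.1, -0.9, 4.4]
grip_width: 0.085
grip_force: 42.2
```

>>> step_arm(commands="0 0 0 0.05 0 0 0;0 0 0 0.05 0 0 0;0 0 0 0.05 0 0 0")

```text
time_s: 19.22
eef_pos: [556.0, 210.7, 140.9]
ee_rot: [-0.0, 0.989, -0.148, 0.0]
force: [-4.0, 0.7, 8.7]
grip_width: 0.087
grip_force: 42.9
```

Floor contact. Ease off the preload, release, and retreat straight up.

>>> step_arm(commands="0 0 0 -0.08 0 0 0;0 0 0 -0.08 0 0 0;0 0 0 -0.08 0 0 0", newtons=20)

```text
time_s: 19.47
eef_pos: [556.0, 210.6, 140.9]
ee_rot: [-0.0, 0.989, -0.148, 0.0]
force: [-2.1, 0.8, 4.2]
grip_width: 0.083
grip_force: 42.2
```

>>> step_arm(commands="0.15 0 0 0 0 0 0;0.25 0 0 0 0 0 0;0.4 0 0 0 0 0 0;0.5 0 0 0 0 0 0;0.5 0 0 0 0 0 0;0.5 0 0 0 0 0 0;0.5 0 0 -1 0 0 0;0.5 0 0 -3 0 0 0;0.5 0 0 -6 0 0 0;0.5 0 0 -9 0 0 0;0.5 0 0 -12 0 0 0;0.5 0 0 -12 0 0 0;0.5 0 0 -12 0 0 0")

```text
time_s: 20.55
eef_pos: [556.3, 210.6, 262.8]
ee_rot: [-0.001, 0.989, -0.148, 0.002]
force: [1.0, 1.3, -0.6]
grip_width: 0.5
grip_force: 0.0
```

```bash
python3 - <<'E'
from h import *
s=sense();print(s["eef_pos"],s["force"],s["time_s"])
for c in("wrist","top","scene"): cv2.imwrite(f"pics/end_{c}.png",capture(c)[:,:,::-1])
rs={}
for n in("wide_pack_centre","wide_pack_opening","slim_pack_centre","boxed_spare_c"):
    L=[]
    for c in("wrist","top","scene"):
        q=spot_point(c,n)
        if q: print(n,c,np.round(q[0]["xy"]),round(q[0]["score"],2));L.append(ray(c,q[0]["xy"]))
    if len(L)>1: x,e=tri(L);print("   ",x.round(1),e)
E
```

```text
[556.33166459 210.58299637 262.82018368] [ 1.02392218  1.31181521 -0.60670998] 20.55
wide_pack_centre wrist [318. 200.] 0.64
wide_pack_centre top [188. 227.] 0.68
wide_pack_centre scene [374. 187.] 0.88
    [571.7 205.9  81.9] [2.8, 0.3, 2.8]
wide_pack_opening wrist [318. 202.] 0.59
wide_pack_opening top [186. 224.] 0.72
wide_pack_opening scene [370. 179.] 0.55
    [570.8 203.6 102.7] [1.5, 3.7, 5.1]
slim_pack_centre top [394. 205.] 0.89
slim_pack_centre scene [292. 342.] 0.69
    [ 622.6 -199.9  101.4] [4.1, 4.1]
boxed_spare_c wrist [320. 196.] 0.58
boxed_spare_c top [213. 237.] 0.73
boxed_spare_c scene [354. 209.] 0.61
    [556.7 187.   19.3] [19.7, 18.6, 11.1]
```

```bash
python3 - <<'E'
from h import *
a,b=[cv2.imread(f"pics/{n}.png").astype(int) for n in("scene0","end_scene")]
c,d=[cv2.imread(f"pics/{n}.png").astype(int) for n in("top0","end_top")]
D=lambda x,y,r0,r1,c0,c1:(np.abs(x-y)[r0:r1,c0:c1].max(2)>30).sum()
print("slim",D(a,b,305,370,265,315),D(c,d,170,230,375,412),"box bay",D(a,b,195,225,335,362),"wide old",D(a,b,290,350,185,250))
# upright: strip top face in the wrist view
im=cv2.imread("pics/end_wrist.png");m=camera_model("wrist")
g=((im.min(2)>165)).astype(np.uint8);n,l,st,ce=cv2.connectedComponentsWithStats(g)
for i in np.argsort(-st[1:,4])[:3]+1: 
    r=cv2.minAreaRect(np.argwhere(l==i)[:,::-1].astype(np.float32));print(st[i],r,onz("w",r[0],149,m).round(1))
E
```

```text
slim 0 0 box bay 0 wide old 2161
[ 305  141   28  122 2146] ((318.5, 201.5), (121.0, 27.0), 90.0) [581.2 201.3 149. ]
[399 347   4   6  15] ((400.5, 349.5), (5.0, 3.0), 90.0) [468.1 178.1 149. ]
[331 166   1   1   1] ((331.0, 166.0), (0.0, 0.0), 0.0) [599.2 188.1 149. ]
```

```bash
python3 -c "
from rig import *
print(finish_job())"
```

```text
the job is handed in; nothing more can be done
None
```

The wide pack came off its peg with about 3 N of contact force at most while sliding, or about 5 N when the gripper closed. It now stands upright in the empty bay; the slim pack and the boxed spare have not moved, and the job is handed in at about 21 s.

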